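# Pack the pastry stamp and close the cutter tub

## Task

The dumpling class is packing up: stand the red-knobbed pastry stamp upright in the middle of the green tub, inside the nested steel cutter rings, then put the green lid on the green tub so that it sits fully down and level. Do not knock over the yellow-knobbed stamp.

Things in the scene. Friction and masses are not known exactly. Their poses are not given: they have to be found in the camera images.
- green_tub: Loose round green tub, open on top, 140 mm outside diameter, 90 mm tall, wall 4 mm, floor 5 mm thick, about 0.8 kg. Two nested steel cutter rings 25 mm tall are fixed on its floor; the clear space inside them is 100 mm across. Origin: centre of the underside, z up. An empty blue tub of the same size stands nearby, not to be used.
- green_lid: Loose round green lid lying right way up, 148 mm wide, 0.16 kg: 5 mm disc over a plug 14 mm deep tapering from 120 to 96 mm, which drops into the tub's 132 mm mouth at any yaw. White bar handle on top, 70 mm along the lid's x, 16 mm wide along y, 19 to 51 mm above the origin. Origin: centre of the plug's underside, 76 mm above the tub's when seated. A like blue lid lies nearby, not to be used.
- red_stamp: Loose pastry stamp, standing upright, 62 mm tall, about 0.12 kg: white round foot 44 mm diameter and 30 mm tall, thin steel neck, round red knob 32 mm diameter from 42 to 62 mm above the origin. Origin: centre of the underside, z up. Standing on the tub's floor it fits under the closed lid.
- yellow_stamp: Bystander: the same stamp with a yellow knob, standing upright beside the red one, 90 mm or more between their centres. Origin: centre of the underside, z up.

How it is judged (in metres and radians):
On the way, in this order (a step that is already met when the one before it is completed fails the run):
1. the red-knobbed stamp stands upright on the floor of the green tub, in the middle (horizontal distance between red_stamp and green_tub below 0.04 m and z of red_stamp in the frame of green_tub below 0.015 m and angle between red_stamp's own z axis and vertical below 0.25 rad and linear speed of red_stamp below 0.03 m/s), for 0.2 s.
2. the green lid sits fully down and level on the green tub (horizontal distance between green_lid and green_tub below 0.012 m and z of green_lid in the frame of green_tub between 0.07 and 0.08 m and angle between the z axis of green_lid and the z axis of green_tub, either way round below 0.08 rad and linear speed of green_lid below 0.02 m/s), for 0.2 s.
At the end, for the whole second after the job is handed in: The red-knobbed stamp stands on the green tub's floor within 40 mm of its centre, upright within 14 degrees; the green lid is seated on the green tub, centred within 12 mm, within 4 mm of fully down and level with its rim within 4.5 degrees; the tub stands upright on its base and all is at rest (all of step 1 and all of step 2 and angle between green_tub's own z axis and vertical below 0.1 rad); the robot touches nothing.
It fails at once if the yellow-knobbed stamp is knocked over (angle between yellow_stamp's own z axis and vertical above 0.6 rad).
It also fails if it takes over 64 s, if anything falls off the work surface, if the arm or the gripper's body presses on something with over 40 N, if the wrist force passes 120 N, or if a joint passes its speed limit or range.

## Robot

A 6-joint arm with a two-finger parallel gripper is mounted at the origin on the work surface. World frame = base frame: x ahead of the robot, y to its left, z up, the work surface at z = 0. Lengths are in m, angles in degrees, forces in N, time in s.
With the tool pointing down it reaches from about 0.375 to 0.9 m from the base axis. Payload 3.1 kg.
Tool frame: the origin (TCP) lies between the finger pads; the fingertips stand 22 mm ahead of it and the grasp point (between the pads) lies 3 mm ahead of it (bot.tip_extent is the distance from the TCP to the fingertips, in m); y points along the fingers, z is the direction in which the jaws open and shut, and the axes are right-handed (so a half turn about y gives the same grasp; the last joint's range is limited). The gripper opens to 87 mm and grips with 3 to 60 N. Pads are 19 mm wide; open, the fingers measure 117 mm over their backs; the gripper's body (75 mm by 190 mm) begins 51 mm behind the grasp point.
Start: joints at [-83.852, 30.224, 82.088, -0, 67.689, -10.227], TCP at [0.176, -0.6, 0.245] pointing down, gripper open.
Joint ranges: [-176.69, 176.69], [-43.24, 126.21], [12.49, 139.97], [-82, 262], [0, 151.66], [-163.58, 163.58]. Speed limits (degrees/s): [159.86, 159.86, 180, 180, 180, 180].

## Interface

Orientations are given as a 3x3 rotation matrix whose columns are the frame's x, y, z axes.
In Python, from rig import bot, eyes, models gives the robot as it stands. The module is installed in compiled form; this text tells all that it offers.
- The arm moves only by the tool arm_command, never from a script. Its arguments are lists of equal length, an entry for each row: "translation": the shift along the tool's x, y, z each as a share of 0.08 m, from -1 to 1, a list of three; "rotation": the turn, a rotation vector about the tool's x, y, z each as a share of 60 degrees, from -1 to 1, a list of three; "grip": the closure, from -1 (fully open) to 1 (shut), so that 0 is half open. In form: {"translation": [[x, y, z], ...], "rotation": [[rx, ry, rz], ...], "grip": [grip, ...]}. A call has 1 to 5 rows; each row is the pose to reach, as a shift and turn from the pose commanded when the call began, along the tool's axes at that moment; what a row does not reach only later rows make up. A row lasts 1/10 s, in which the tool goes at most 50 mm and 8.59 degrees, less where a joint would pass 70% of its speed; a pose out of reach is approached as far as the arm can. A call with a number of a shift or a turn outside -1 to 1 is refused whole. A call with a gripper value outside its range is refused whole. The fingers move at their own pace and stop on an object; the grip force is fixed at half the most. Time passes only in rows, so rows that repeat a pose let the fingers close. It gives the time, the measured TCP pose, the force and the opening at its end, in the units of the state.
- bot.read_state(): the state, without advancing time (a new reading comes with each control period).
- eyes.capture(name): name is "scene" or "side" or "wrist"; returns a dict with "image" (400x640x3 uint8, blue, green, red), "mtx" (3x3 intrinsics, pixels), "dist_coeffs" ([k1, k2, p1, p2, k3] as OpenCV has them; the pictures are not rectified), "rvec" (rotation vector, rad) and "tvec" (3), from world to camera coordinates, as OpenCV has them; the wrist camera has in their place "hand_eye" (4x4, takes a point from camera to tool coordinates, whose origin is the TCP and whose axes are the tool frame's). Camera axes: x right, y down, z forward; pixel columns grow to the right and rows downward; lengths in m; the calibration is good to about 2 mm. A picture is of the moment at which its call begins: read the wrist's pose just before it. There is no depth.
- bot.hand_in(): hands the job in, once; it reports no verdict.
Trained networks look in the newest picture that a camera, given by its name, has taken for a name from the list of things; names that differ only in an ending like _2 or _b are one class to them, and where a whole thing is asked for, a point or a joint stands for the part that bears it (a point fixed in the world has none). Each returns a list of dicts, best first, with "conf" (0 to 1); they miss things now and then, are a little off and sometimes report something else, mostly with a low value. They report only what shows in the picture. A call takes as long as a camera call.
- models.recognise(camera, thing): "extent" ([left, top, right, bottom] as shares, 0 to 1, of the picture: columns of its width, rows of its height, round what is visible of it).
- models.spot_point(camera, thing): "point" ([column, row] as shares, 0 to 1, of the picture: columns of its width, rows of its height: a listed point, or the origin of a listed thing).
The state is a dict: "time_s": time; "joint_positions": joint angles; "qvel": joint speeds; "tau": joint torques, N m; "position": TCP position; "tcp_rot": TCP orientation; "force": force on the tool from outside, world axes, zero at the start; "moment": the same for the moment, N m; "opening": opening from 0.0 (shut) to 1.0 (fully open).
Only numpy, scipy, OpenCV 4.12 (cv2) and the standard library are available. Lean on these libraries where they do the work, as an engineer would, in place of code of your own. Each camera call takes 0.05 s, during which the arm holds its last target. There are 200 camera calls.

## Working session

There is one attempt and no reset: what is moved stays moved. The work goes in short steps, Python scripts to look and compute and a tool call to move; the robot and the scene stay as the last step left them, time stands still between calls to the robot, and variables do not carry over. Pictures are saved under pics/ and viewed, about 8 in all and at most 12, crops included, and the job is handed in when it is done.

Besides the shell and the picture viewer there is one more tool, called after ">>>" as a command line: name --argument value ..., lists and objects as JSON in quotes. arm_command: Moves the arm, as the interface text tells. Shift numbers are shares of 0.08 m and turn numbers shares of 60 degrees, none past 1 either way. Its arguments: {"type":"object","properties":{"translation":{"type":"array"},"rotation":{"type":"array"},"grip":{"type":"array"}},"required":["translation","rotation","grip"]}

```bash
mkdir -p pics; cat > h.py <<'E'
import numpy as np, cv2
from rig import bot, eyes, models
T=['green_tub','green_lid','red_stamp','yellow_stamp']
def ray(c,px,st=None):
    p=cv2.undistortPoints(np.array([[px]],float),c['mtx'],np.array(c['dist_coeffs'],float))[0,0]
    d=np.array([p[0],p[1],1.])
    if 'hand_eye' in c:
        H=np.array(c['hand_eye']);R=np.array(st['tcp_rot']);o=R@H[:3,3]+st['position'];return o,R@H[:3,:3]@d
    R=cv2.Rodrigues(np.array(c['rvec'],float))[0];return -R.T@np.array(c['tvec'],float).ravel(),R.T@d
def at(c,px,z,st=None):
    o,d=ray(c,px,st);return o+d*(z-o[2])/d[2]
E
python3 - <<'E'
from h import *
s=bot.read_state();print(s)
ims=[]
for n in ['scene','side','wrist']:
    c=eyes.capture(n);c={k:(v if k=='image' else np.array(v)) for k,v in c.items()}
    cv2.imwrite(f'pics/{n}0.png',c['image'])
    for t in T:
        for r in models.spot_point(n,t)[:2]:
            px=np.array(r['point'])*[640,400]
            z={'green_lid':0.0}.get(t,0)
            print(n,t,round(r['conf'],2),px.round(0),at(c,px,z,s).round(3))
        for r in models.recognise(n,t)[:2]: print('   ext',round(r['conf'],2),(np.array(r['extent'])*[640,400,640,400]).round(0))
E
```

```text
{'time_s': 0.0, 'joint_positions': array([-8.38511960e+01,  3.02804717e+01,  8.21558189e+01,  5.42463780e-04,
        6.76874698e+01, -1.02260670e+01]), 'qvel': array([-0.06207888, -0.03506848, -0.00561268,  0.04051022,  0.05519722,
        0.02728299]), 'tau': array([-1.45348831e-04, -4.40045142e+01, -1.76594335e+01,  6.33193413e-02,
        5.81333600e-02, -1.59052288e-04]), 'position': array([ 0.17617075, -0.59895596,  0.24355857]), 'tcp_rot': array([[-9.59438773e-01, -2.22653740e-04,  2.81916995e-01],
       [-2.81916810e-01,  2.14853492e-03, -9.59436447e-01],
       [-3.92086396e-04, -9.99997667e-01, -2.12415754e-03]]), 'force': array([0.18425175, 0.74576817, 0.33704291]), 'moment': array([-0.01817377,  0.05898177, -0.0145745 ]), 'opening': 0.9956239073119102}
scene green_tub 0.64 [334. 306.] [ 0.683 -0.201  0.   ]
scene green_lid 0.67 [169. 278.] [ 0.402 -0.297  0.   ]
   ext 0.56 [121. 243. 215. 311.]
scene red_stamp 0.7 [312. 185.] [0.477 0.064 0.   ]
   ext 0.58 [304. 161. 324. 190.]
scene yellow_stamp 0.74 [273. 216.] [ 0.463 -0.071  0.   ]
   ext 0.97 [263. 188. 287. 225.]
   ext 0.95 [263. 132. 317. 183.]
side green_lid 0.87 [401. 173.] [ 0.409 -0.301  0.   ]
   ext 0.78 [377. 154. 432. 184.]
side red_stamp 0.64 [333. 245.] [0.475 0.068 0.   ]
   ext 0.97 [321. 213. 343. 250.]
side yellow_stamp 0.64 [356. 208.] [ 0.473 -0.084  0.   ]
```

View pics/scene0.png

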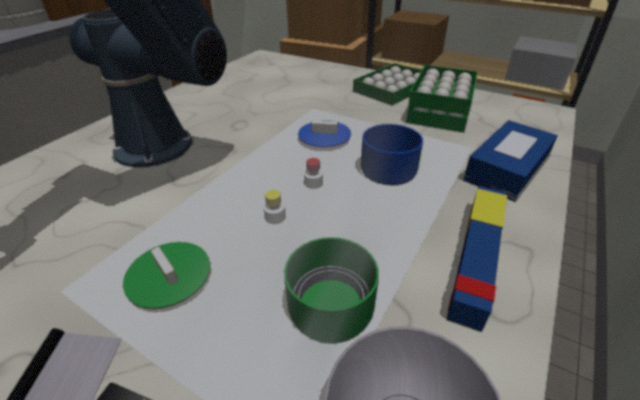

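View pics/side0.png

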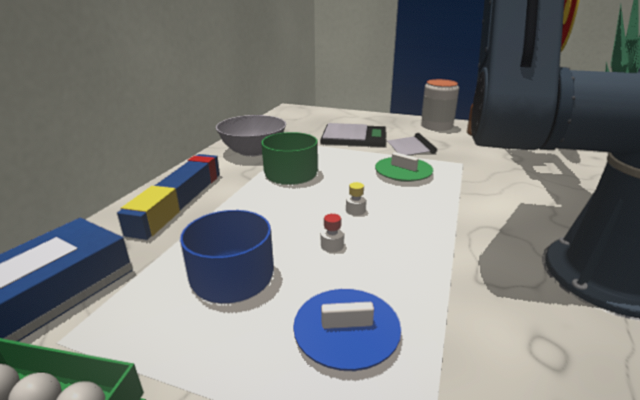

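The scene view shows the green tub at about (332,287), the green lid at (167,274) with its bar running from (155,248) to (172,278), red knob at (313,163) and yellow at (273,197). The side view agrees: green tub (290,157), lid (404,167), red (332,230), yellow (356,198). I'll head for the red stamp.

>>> arm_command --translation '[[-0.85,0,-0.98],[-0.85,0,-0.98],[-0.85,0,-0.98]]' --rotation '[[0,0,0],[0,0,0],[0,0,0]]' --grip '[-1,-1,-1]'

```text
time_s: 1.65
position: [0.2208, -0.4983, 0.2438]
tcp_rot: [[-0.959, -0.0, 0.285], [-0.285, 0.008, -0.958], [-0.002, -1.0, -0.008]]
force: [0.9, -0.2, -0.2]
opening: 1.002
```

>>> arm_command --translation '[[-0.85,0,-0.98],[-0.85,0,-0.98],[-0.85,0,-0.98]]' --rotation '[[0,0,0],[0,0,0],[0,0,0]]' --grip '[-1,-1,-1]'

```text
time_s: 1.95
position: [0.2633, -0.4049, 0.2442]
tcp_rot: [[-0.958, -0.001, 0.286], [-0.286, 0.006, -0.958], [-0.001, -1.0, -0.006]]
force: [0.3, -0.1, 0.2]
opening: 0.995
```

>>> arm_command --translation '[[-0.85,0,-0.98],[-0.85,0,-0.98],[-0.85,0,-0.98]]' --rotation '[[0,0,0],[0,0,0],[0,0,0]]' --grip '[-1,-1,-1]'

```text
time_s: 2.25
position: [0.3061, -0.3115, 0.2443]
tcp_rot: [[-0.958, -0.001, 0.286], [-0.286, 0.004, -0.958], [-0.0, -1.0, -0.004]]
force: [-0.9, 0.4, -0.4]
opening: 0.999
```

>>> arm_command --translation '[[-0.85,0,-0.98],[-0.85,0,-0.98],[-0.85,0,-0.98]]' --rotation '[[0,0,0],[0,0,0],[0,0,0]]' --grip '[-1,-1,-1]'

```text
time_s: 2.55
position: [0.3494, -0.2184, 0.2446]
tcp_rot: [[-0.958, -0.001, 0.287], [-0.287, 0.002, -0.958], [-0.0, -1.0, -0.002]]
force: [-0.0, 0.1, -1.2]
opening: 1.002
```

>>> arm_command --translation '[[-0.85,0,-0.98],[-0.85,0,-0.98],[-0.85,0,-0.98]]' --rotation '[[0,0,0],[0,0,0],[0,0,0]]' --grip '[-1,-1,-1]'

```text
time_s: 2.85
position: [0.3934, -0.1249, 0.2448]
tcp_rot: [[-0.958, 0.001, 0.288], [-0.288, 0.001, -0.958], [-0.001, -1.0, -0.0]]
force: [-0.8, -0.7, -0.7]
opening: 1.0
```

>>> arm_command --translation '[[-0.85,0,-0.98],[-0.85,0,-0.98],[-0.85,0,-0.98],[-0.85,0,-0.98]]' --rotation '[[0,0,0],[0,0,0],[0,0,0],[0,0,0]]' --grip '[-1,-1,-1,-1]'

```text
time_s: 3.25
position: [0.4361, -0.0338, 0.2447]
tcp_rot: [[-0.959, 0.001, 0.285], [-0.285, -0.001, -0.959], [-0.0, -1.0, 0.002]]
force: [-0.4, -0.5, 0.8]
opening: 0.998
```

```bash
python3 - <<'E'
from h import *
s=bot.read_state();c=eyes.capture('wrist')
cv2.imwrite('pics/w1.png',c['image'])
for t in ['red_stamp','yellow_stamp','green_lid','green_tub']:
    for r in models.spot_point('wrist',t)[:2]:
        px=np.array(r['point'])*[640,400];print(t,round(r['conf'],2),px.round(),at(c,px,0,s).round(4))
def blob(n,c,lo,hi,st,z):
    h=cv2.cvtColor(c['image'],cv2.COLOR_BGR2HSV);m=cv2.inRange(h,lo,hi)
    k,l,q,ce=cv2.connectedComponentsWithStats(m)
    for i in np.argsort(-q[1:,4])[:2]+1: print(n,q[i],ce[i].round(1),at(c,ce[i],z,st).round(4))
red=((0,130,90),(8,255,255));yel=((22,130,90),(33,255,255))
blob('w red',c,*red,s,.055);blob('w yel',c,*yel,s,.055)
for n in ['scene','side']:
    c=eyes.capture(n);blob(n,c,*red,None,.052);blob(n+'y',c,*yel,None,.052)
E
```

```text
red_stamp 0.87 [236. 116.] [0.4737 0.0721 0.    ]
yellow_stamp 0.79 [355. 161.] [ 0.4641 -0.0734  0.    ]
green_lid 0.93 [506. 255.] [ 0.4043 -0.2972  0.    ]
green_lid 0.64 [355. 158.] [ 0.4664 -0.0717  0.    ]
w red [207  98  32  34 839] [222.5 114.6] [0.4766 0.0736 0.055 ]
w yel [346 148  31  31 755] [361.2 162.9] [ 0.47  -0.071  0.055]
w yel [122 292   1   2   2] [122.  292.5] [0.2517 0.1427 0.055 ]
scene [455 277  40  23 464] [475.2 287.5] [ 0.8716 -0.096   0.052 ]
scene [312 161   2   2   2] [312.5 161.5] [0.4687 0.0832 0.052 ]
sceney [470 190  37  37 955] [488.6 207.6] [0.8504 0.1119 0.052 ]
sceney [266 191  12   8  63] [271.1 194.5] [ 0.4603 -0.0634  0.052 ]
side [520 134  33  11 265] [535.7 139.2] [ 0.074  -0.5405  0.052 ]
side [325 214  15   9 110] [331.9 218.1] [0.4805 0.059  0.052 ]
sidey [122 186  53  26 686] [148.8 198.3] [0.8538 0.1057 0.052 ]
sidey [148 193  31  42 512] [162.3 214.2] [0.7852 0.1495 0.052 ]
```

View pics/w1.png

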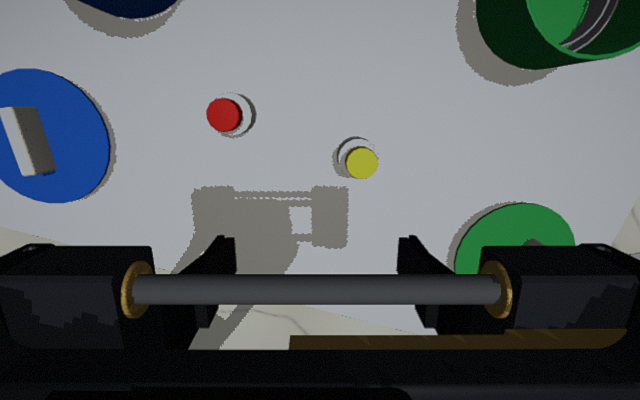

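The wrist view shows the red knob at (222,115), yellow at (361,163), and the green lid lower right. Red is at about (0.475, 0.072).

>>> arm_command --translation '[[-0.845,0.5,-1],[-0.845,0.5,-1],[-0.845,0.5,-1],[-0.845,0.5,-1]]' --rotation '[[0,0,0],[0,0,0],[0,0,0],[0,0,0]]' --grip '[-1,-1,-1,-1]'

```text
time_s: 4.0
position: [0.4772, 0.0632, 0.2038]
tcp_rot: [[-0.959, -0.002, 0.284], [-0.284, -0.0, -0.959], [0.002, -1.0, -0.0]]
force: [0.2, -0.3, 0.1]
opening: 0.997
```

>>> arm_command --translation '[[0,0.8,-0.13],[0,0.8,-0.13],[0,0.8,-0.13],[0,0.8,-0.13]]' --rotation '[[0,0,0],[0,0,0],[0,0,0],[0,0,0]]' --grip '[-1,-1,-1,-1]'

```text
time_s: 4.4
position: [0.4748, 0.0713, 0.1413]
tcp_rot: [[-0.96, 0.001, 0.281], [-0.281, -0.0, -0.96], [-0.001, -1.0, 0.001]]
force: [0.8, -0.0, 0.5]
opening: 1.001
```

```bash
python3 - <<'E'
from h import *
s=bot.read_state();c=eyes.capture('wrist');print(s['position'],s['tcp_rot'])
h=cv2.cvtColor(c['image'],cv2.COLOR_BGR2HSV);m=cv2.inRange(h,(0,130,90),(8,255,255))
k,l,q,ce=cv2.connectedComponentsWithStats(m)
i=np.argmax(q[1:,4])+1;print(q[i],ce[i],at(c,ce[i],.06,s))
for r in models.spot_point('wrist','red_stamp')[:2]: px=np.array(r['point'])*[640,400];print(r['conf'],px,at(c,px,0,s))
cv2.imwrite('pics/w2.png',c['image'])
E
```

```text
[0.47481728 0.07128757 0.14125551] [[-9.59803430e-01  8.37726385e-04  2.80671825e-01]
 [-2.80672227e-01 -4.07312005e-04 -9.59803592e-01]
 [-6.89731790e-04 -9.99999566e-01  6.26065991e-04]]
[ 295  195   43   42 1361] [316.44232182 215.13519471] [0.47701048 0.07227674 0.06      ]
0.65 [315.904 195.08 ] [0.47573603 0.0723509  0.        ]
```

>>> arm_command --translation '[[-0.02,0.6,0],[-0.02,0.8,0],[-0.02,0.8,0]]' --rotation '[[0,0,0],[0,0,0],[0,0,0]]' --grip '[-1,-1,-1]'

```text
time_s: 4.8
position: [0.4755, 0.0725, 0.0758]
tcp_rot: [[-0.96, -0.002, 0.281], [-0.281, 0.0, -0.96], [0.002, -1.0, -0.001]]
force: [-0.7, 0.3, 0.6]
opening: 0.997
```

>>> arm_command --translation '[[0,0.26,0],[0,0.26,0],[0,0.26,0],[0,0.26,0],[0,0.26,0]]' --rotation '[[0,0,0],[0,0,0],[0,0,0],[0,0,0],[0,0,0]]' --grip '[-1,-1,1,1,1]'

```text
time_s: 5.3
position: [0.4767, 0.0729, 0.0569]
tcp_rot: [[-0.959, 0.002, 0.282], [-0.282, -0.0, -0.959], [-0.002, -1.0, 0.001]]
force: [0.1, -0.4, 0.4]
opening: 0.81
```

>>> arm_command --translation '[[0,0,0],[0,0,0],[0,0,0],[0,0,0],[0,0,0]]' --rotation '[[0,0,0],[0,0,0],[0,0,0],[0,0,0],[0,0,0]]' --grip '[1,1,1,1,1]'

```text
time_s: 5.8
position: [0.4761, 0.0729, 0.0557]
tcp_rot: [[-0.959, 0.0, 0.282], [-0.282, -0.0, -0.959], [-0.0, -1.0, 0.0]]
force: [-0.0, 0.5, -0.5]
opening: 0.359
```

>>> arm_command --translation '[[0,0,0],[0,0,0],[0,-0.2,0],[0,-0.6,0],[0,-1,0]]' --rotation '[[0,0,0],[0,0,0],[0,0,0],[0,0,0],[0,0,0]]' --grip '[1,1,1,1,1]'

```text
time_s: 6.3
position: [0.4749, 0.0731, 0.1358]
tcp_rot: [[-0.959, -0.003, 0.282], [-0.282, 0.0, -0.959], [0.003, -1.0, -0.001]]
force: [-0.0, 0.1, -1.7]
opening: 0.353
```

>>> arm_command --translation '[[0,-0.4,0],[0,-0.8,0],[0,-1,0],[0,-1,0]]' --rotation '[[0,0,0],[0,0,0],[0,0,0],[0,0,0]]' --grip '[1,1,1,1]'

```text
time_s: 6.7
position: [0.4772, 0.073, 0.2178]
tcp_rot: [[-0.959, 0.005, 0.282], [-0.282, -0.0, -0.959], [-0.005, -1.0, 0.002]]
force: [0.5, -1.1, -1.8]
opening: 0.358
```

```bash
python3 - <<'E'
from h import *
s=bot.read_state();c=eyes.capture('wrist');print(s['position'],s['opening'])
h=cv2.cvtColor(c['image'],cv2.COLOR_BGR2HSV)
cv2.imwrite('pics/w3.png',c['image'])
# tub floor/rim from fixed cameras: networks again + wrist
for n in ['wrist','scene','side']:
    c=eyes.capture(n)
    for t in ['green_tub','green_lid']:
        for r in models.spot_point(n,t)[:1]:
            px=np.array(r['point'])*[640,400];print(n,t,round(r['conf'],2),px.round(),at(c,px,0,s).round(4))
    h=cv2.cvtColor(c['image'],cv2.COLOR_BGR2HSV);m=cv2.inRange(h,(50,100,20),(75,255,255))
    k,l,q,ce=cv2.connectedComponentsWithStats(m)
    for i in np.argsort(-q[1:,4])[:3]+1: print(n,q[i])
    cv2.imwrite(f'pics/m_{n}.png',m)
E
```

```text
[0.47716964 0.07303038 0.21779759] 0.35779402048766534
wrist green_tub 0.87 [631.  64.] [ 0.6838 -0.2024  0.    ]
wrist [ 569    0   71  138 7684]
wrist [ 532  304   31   46 1084]
wrist [453 365   1   1   1]
scene green_tub 0.85 [331. 309.] [ 0.6821 -0.2083  0.    ]
scene green_lid 0.8 [169. 280.] [ 0.406  -0.3004  0.    ]
scene [ 124  243   85   65 3668]
scene [ 288  262   90   77 2367]
scene [ 391   65   87   66 2075]
side green_tub 0.81 [294. 171.] [ 0.6768 -0.2207  0.    ]
side green_lid 0.73 [404. 175.] [ 0.4006 -0.2923  0.    ]
side [   0  338  134   62 2914]
side [ 603    0   37  133 1748]
side [262 133  55  27 894]
```

View pics/w3.png

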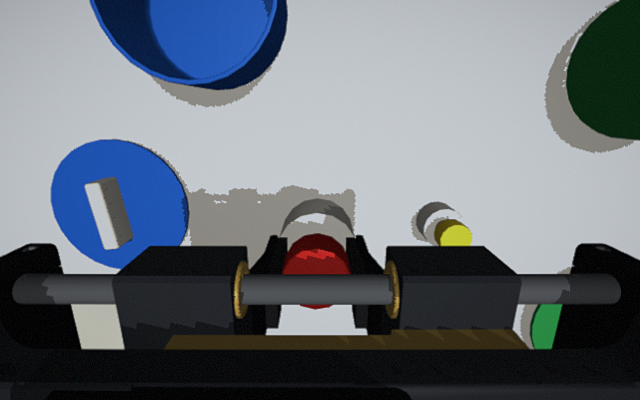

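Stamp is held upright; the tub shows at the right edge. Moving to a viewing point short of the tub.

>>> arm_command --translation '[[0,0,0.4],[0,0,0.8],[0,0,1]]' --rotation '[[0,0,0],[0,0,0],[0,0,0]]' --grip '[1,1,1]'

```text
time_s: 7.5
position: [0.4996, -0.0057, 0.2157]
tcp_rot: [[-0.96, 0.001, 0.281], [-0.281, -0.001, -0.96], [-0.001, -1.0, 0.001]]
force: [0.2, 0.5, -1.1]
opening: 0.351
```

>>> arm_command --translation '[[0,0,0.4],[0,0,0.8],[0,0,1]]' --rotation '[[0,0,0],[0,0,0],[0,0,0]]' --grip '[1,1,1]'

```text
time_s: 7.8
position: [0.522, -0.0826, 0.2157]
tcp_rot: [[-0.96, 0.001, 0.28], [-0.28, -0.0, -0.96], [-0.001, -1.0, 0.001]]
force: [0.8, -0.3, -2.0]
opening: 0.355
```

>>> arm_command --translation '[[0,0,0.4],[0,0,0.8],[0,0,1]]' --rotation '[[0,0,0],[0,0,0],[0,0,0]]' --grip '[1,1,1]'

```text
time_s: 8.1
position: [0.5444, -0.159, 0.2156]
tcp_rot: [[-0.96, 0.001, 0.28], [-0.28, -0.0, -0.96], [-0.001, -1.0, 0.0]]
force: [-0.0, -0.7, -1.3]
opening: 0.356
```

>>> arm_command --translation '[[0,0,0.4],[0,0,0.8],[0,0,1],[0,0,1]]' --rotation '[[0,0,0],[0,0,0],[0,0,0],[0,0,0]]' --grip '[1,1,1,1]'

```text
time_s: 8.5
position: [0.5666, -0.2352, 0.2155]
tcp_rot: [[-0.96, 0.0, 0.28], [-0.28, 0.0, -0.96], [-0.0, -1.0, -0.0]]
force: [-0.2, 0.7, -1.6]
opening: 0.361
```

```bash
python3 - <<'E'
from h import *
s=bot.read_state();c=eyes.capture('wrist');print(s['position'],s['tcp_rot'],s['opening'])
cv2.imwrite('pics/w4.png',c['image'])
for t in ['green_tub','green_lid']:
    for r in models.spot_point('wrist',t)[:1]:
        px=np.array(r['point'])*[640,400];print(t,round(r['conf'],2),px.round(),at(c,px,0,s).round(4))
np.save('w4c.npy',np.array([c,s],object),allow_pickle=True)
E
```

```text
[ 0.56655144 -0.23520368  0.21548446] [[-9.60026559e-01  3.44946566e-04  2.79908710e-01]
 [-2.79908663e-01  1.79674813e-04 -9.60026618e-01]
 [-3.81450430e-04 -9.99999924e-01 -7.59390602e-05]] 0.36054849785439946
green_tub 0.78 [314.  64.] [ 0.6789 -0.1999  0.    ]
green_lid 0.88 [330. 311.] [ 0.4097 -0.2979  0.    ]
```

View pics/w4.png

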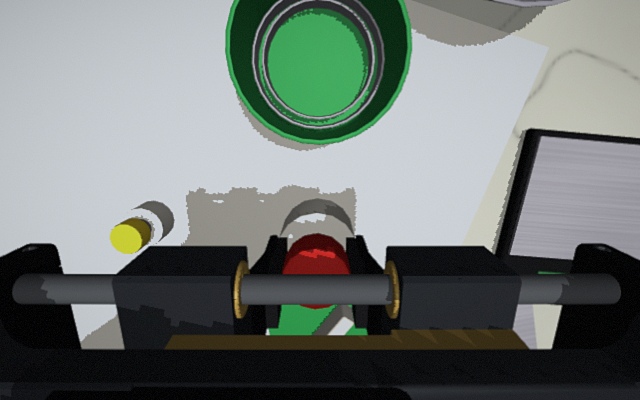

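The tub is at about (318,55) upper middle, floor and rings clear, with the stamp still in the jaws at (316,270) and upright. Fitting the rim circle.

```bash
python3 - <<'E'
from h import *
from scipy.optimize import least_squares
c,s=np.load('w4c.npy',allow_pickle=True)
h=cv2.cvtColor(c['image'],cv2.COLOR_BGR2HSV);m=cv2.inRange(h,(45,100,15),(80,255,255));m[200:]=0
m=cv2.morphologyEx(m,cv2.MORPH_CLOSE,np.ones((9,9)))
def fit(m,z,r0):
    k=max(cv2.findContours(m,cv2.RETR_EXTERNAL,cv2.CHAIN_APPROX_NONE)[0],key=cv2.contourArea)[:,0]
    k=k[(k[:,1]>5)]
    P=np.array([at(c,p.astype(float),z,s)[:2] for p in k[::3]])
    for r in [r0,None]:
        f=lambda v:np.hypot(*(P-v[:2]).T)-(r or v[2])
        o=least_squares(f,[.68,-.2,r0],loss='soft_l1',f_scale=.001);print(z,o.x.round(4),np.abs(f(o.x)).mean().round(4))
fit(m,.09,.07)
f=cv2.inRange(h,(45,100,110),(80,255,255));f[125:]=0;f=cv2.morphologyEx(f,cv2.MORPH_OPEN,np.ones((7,7)));fit(f,.005,.05)
E
```

```text
0.09 [ 0.6796 -0.203   0.07  ] 0.0099
0.09 [ 0.6691 -0.206   0.0615] 0.0087
0.005 [ 0.6753 -0.2009  0.05  ] 0.0024
0.005 [ 0.6769 -0.2015  0.0474] 0.0008
```

>>> arm_command --translation '[[-0.4,0,0],[-0.8,0,0],[-1,0,0]]' --rotation '[[0,0,0],[0,0,0],[0,0,0]]' --grip '[1,1,1]'

```text
time_s: 8.95
position: [0.6446, -0.2086, 0.216]
tcp_rot: [[-0.959, 0.001, 0.284], [-0.284, 0.001, -0.959], [-0.001, -1.0, -0.001]]
force: [-0.4, 0.4, -1.4]
opening: 0.354
```

>>> arm_command --translation '[[-0.3,0,0],[-0.45,0,0],[-0.45,0.3,0],[-0.45,0.7,0],[-0.45,0.7,0]]' --rotation '[[0,0,0],[0,0,0],[0,0,0],[0,0,0],[0,0,0]]' --grip '[1,1,1,1,1]'

```text
time_s: 9.45
position: [0.6733, -0.1985, 0.1547]
tcp_rot: [[-0.959, -0.011, 0.283], [-0.283, 0.005, -0.959], [0.009, -1.0, -0.008]]
force: [-1.6, 0.4, -2.7]
opening: 0.359
```

```bash
python3 - <<'E'
from h import *
s=bot.read_state();print(s['position'],s['opening'],s['force'])
a=eyes.capture('scene')['image'][150:380,180:480];cv2.imwrite('pics/s5.png',cv2.resize(a,None,fx=2.5,fy=2.5))
E
```

```text
[ 0.67332294 -0.19848602  0.15467671] 0.35882120157676267 [-1.60582834  0.40875634 -2.65730129]
```

View pics/s5.png

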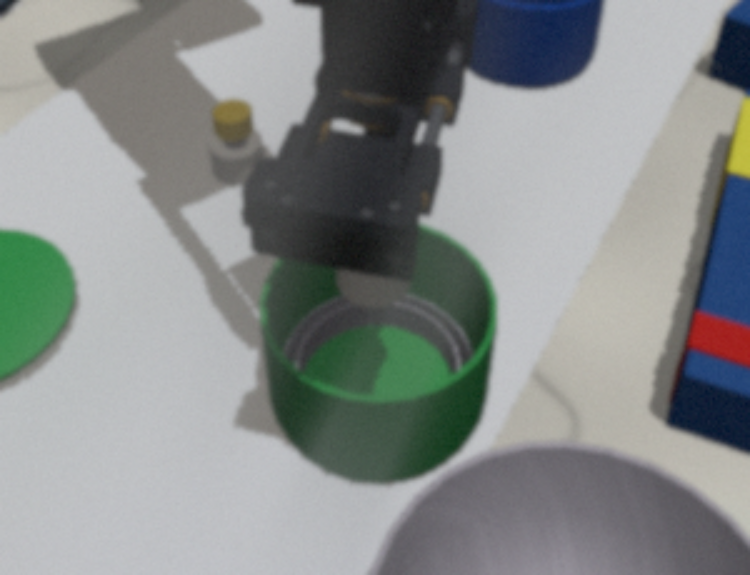

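The crop shows the stamp foot at about (372,288) just above the tub mouth; yellow stamp undisturbed. Descending.

>>> arm_command --translation '[[0,0.3,0],[0,0.6,0],[0,0.9,0],[0,0.9,0],[0,0.9,0]]' --rotation '[[0,0,0],[0,0,0],[0,0,0],[0,0,0],[0,0,0]]' --grip '[1,1,1,1,1]'

```text
time_s: 10.0
position: [0.6781, -0.2015, 0.0893]
tcp_rot: [[-0.959, 0.001, 0.282], [-0.282, -0.001, -0.959], [-0.001, -1.0, 0.001]]
force: [0.3, -0.4, -0.7]
opening: 0.354
```

>>> arm_command --translation '[[0,0.15,0],[0,0.25,0],[0,0.33,0],[0,0.33,0],[0,0.33,0]]' --rotation '[[0,0,0],[0,0,0],[0,0,0],[0,0,0],[0,0,0]]' --grip '[1,1,1,1,1]'

```text
time_s: 10.5
position: [0.6774, -0.2013, 0.0612]
tcp_rot: [[-0.959, -0.0, 0.282], [-0.282, 0.0, -0.959], [0.0, -1.0, -0.001]]
force: [0.0, 0.7, -1.4]
opening: 0.358
```

>>> arm_command --translation '[[0,0,0],[0,0,0],[0,0,0],[0,0,0],[0,0,0]]' --rotation '[[0,0,0],[0,0,0],[0,0,0],[0,0,0],[0,0,0]]' --grip '[-0.2,-0.2,-0.2,-0.2,-0.2]'

```text
time_s: 11.0
position: [0.6776, -0.2014, 0.0616]
tcp_rot: [[-0.959, 0.0, 0.282], [-0.282, -0.0, -0.959], [-0.0, -1.0, 0.0]]
force: [0.5, 0.5, 0.4]
opening: 0.588
```

>>> arm_command --translation '[[0,-0.1,0],[0,-0.4,0],[0,-0.8,0],[0,-1,0]]' --rotation '[[0,0,0],[0,0,0],[0,0,0],[0,0,0]]' --grip '[-0.2,-0.2,-0.2,-0.2]'

```text
time_s: 11.4
position: [0.679, -0.202, 0.1448]
tcp_rot: [[-0.959, 0.005, 0.282], [-0.282, -0.002, -0.959], [-0.004, -1.0, 0.003]]
force: [0.7, 0.9, -0.1]
opening: 0.602
```

>>> arm_command --translation '[[0,-0.5,0],[0,-1,0],[0.4,-1,0],[0.8,-1,0],[1,-1,0]]' --rotation '[[0,0,0],[0,0,0],[0,0,0],[0,0,0],[0,0,0]]' --grip '[-0.2,-0.2,-1,-1,-1]'

```text
time_s: 11.9
position: [0.5984, -0.224, 0.222]
tcp_rot: [[-0.96, -0.001, 0.281], [-0.281, -0.0, -0.96], [0.001, -1.0, -0.0]]
force: [0.6, 0.4, -0.2]
opening: 0.792
```

>>> arm_command --translation '[[0.7,0,0.0],[0.7,0,0],[0.7,0,0]]' --rotation '[[0,0,0],[0,0,0],[0,0,0]]' --grip '[-1,-1,-1]'

```text
time_s: 12.2
position: [0.5459, -0.24, 0.2218]
tcp_rot: [[-0.96, -0.0, 0.28], [-0.28, 0.0, -0.96], [-0.0, -1.0, -0.0]]
force: [-0.2, 0.0, 0.7]
opening: 0.978
```

```bash
python3 - <<'E'
from h import *
s=bot.read_state();c=eyes.capture('wrist');print(s['position'],s['opening'])
np.save('w6c.npy',np.array([c,s],object),allow_pickle=True)
cv2.imwrite('pics/w6.png',c['image'])
for t in ['red_stamp','green_tub','green_lid']:
    for r in models.spot_point('wrist',t)[:1]:
        px=np.array(r['point'])*[640,400];print(t,round(r['conf'],2),px.round(),at(c,px,.005 if t[0]=='r' else 0,s).round(4))
E
```

```text
[ 0.54586182 -0.24004768  0.22177806] 0.9783811956302662
red_stamp 0.86 [318.  44.] [ 0.6773 -0.2031  0.005 ]
green_lid 0.73 [334. 297.] [ 0.4049 -0.3035  0.    ]
```

View pics/w6.png

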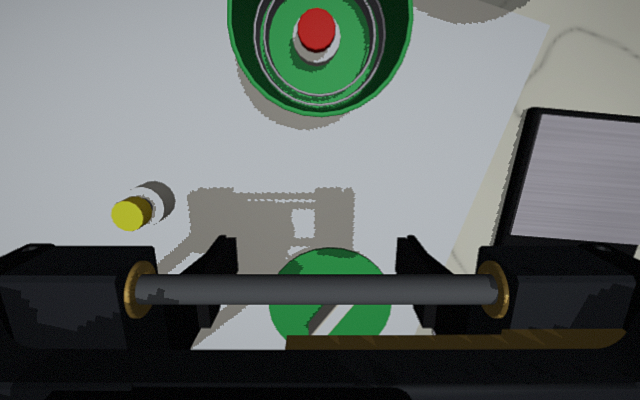

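Red stamp stands inside the rings, at (316,35). Now the lid's handle direction, from the fixed cameras.

```bash
python3 - <<'E'
from h import *
out=[]
for n,z,(x0,x1,y0,y1) in [('scene',.051,(130,205,238,300)),('side',.051,(380,430,150,185))]:
    c=eyes.capture(n);a=c['image'];h=cv2.cvtColor(a,cv2.COLOR_BGR2HSV)
    m=np.zeros(h.shape[:2],np.uint8);m[y0:y1,x0:x1]=cv2.inRange(h,(0,0,120),(180,70,255))[y0:y1,x0:x1]
    k,l,q,ce=cv2.connectedComponentsWithStats(m)
    cx={'scene':(165,262),'side':(404,160)}[n]
    i=min(range(1,k),key=lambda i:np.hypot(*(ce[i]-cx))-q[i,4]*.02);print(n,q[i],ce[i])
    ys,xs=np.nonzero(l==i);P=np.array([at(c,(x,y),z)[:2] for x,y in zip(xs.astype(float),ys.astype(float))])
    w,v=np.linalg.eigh(np.cov(P.T));print(P.mean(0).round(4),'yaw',np.degrees(np.arctan2(v[1,1],v[0,1])),np.sqrt(12*w))
    for r in models.spot_point(n,'green_lid')[:1]:print(at(c,np.array(r['point'])*[640,400],0))
    out.append(cv2.resize(a[y0-20:y0+80,x0-30:x0+120],None,fx=4,fy=4))
cv2.imwrite('pics/lid.png',np.hstack(out)[:, :])
E
```

```text
scene [ 130  238   75   37 1057] [157.91769158 249.06527909]
[ 0.3802 -0.2845] yaw -155.03898536865236 [0.07634895 0.12062862]
side [380 150  50  15 446] [406.02914798 154.50672646]
[ 0.4021 -0.3051] yaw -170.51373727283956 [0.07189417 0.12888421]
[ 0.40034721 -0.28790633  0.        ]
```

>>> arm_command --translation '[[1,0,0.1],[1,0,0.1],[1,0,0.1]]' --rotation '[[0,0,0],[0,0,0],[0,0,0]]' --grip '[-1,-1,-1]'

```text
time_s: 12.9
position: [0.4697, -0.2702, 0.221]
tcp_rot: [[-0.96, -0.003, 0.28], [-0.28, 0.001, -0.96], [0.002, -1.0, -0.002]]
force: [-0.1, -0.4, -0.5]
opening: 0.998
```

>>> arm_command --translation '[[1,0,0.1],[1,0,0.1],[1,0,0.1]]' --rotation '[[0,0,0],[0,0,0],[0,0,0]]' --grip '[-1,-1,-1]'

```text
time_s: 13.2
position: [0.3962, -0.3007, 0.2213]
tcp_rot: [[-0.96, -0.001, 0.279], [-0.279, 0.001, -0.96], [0.001, -1.0, -0.001]]
force: [0.8, -0.1, -0.1]
opening: 1.001
```

>>> arm_command --translation '[[1,0,0],[1,0,0],[1,0,0],[1,0,0]]' --rotation '[[0,0,0],[0,0,0],[0,0,0],[0,0,0]]' --grip '[-1,-1,-1,-1]'

```text
time_s: 13.6
position: [0.3223, -0.3233, 0.2216]
tcp_rot: [[-0.96, 0.002, 0.281], [-0.281, -0.001, -0.96], [-0.001, -1.0, 0.001]]
force: [-0.1, -0.7, -0.5]
opening: 0.999
```

```bash
cat > lid.py <<'E'
from h import *
import sys
s=bot.read_state();c=eyes.capture('wrist');print(s['position'],s['opening'])
np.save('lidc.npy',np.array([c,s],object),allow_pickle=True)
a=c['image'];cv2.imwrite(sys.argv[1],a)
for r in models.spot_point('wrist','green_lid')[:1]:
    px=np.array(r['point'])*[640,400];print(round(r['conf'],2),px.round(),at(c,px,0,s).round(4))
h=cv2.cvtColor(a,cv2.COLOR_BGR2HSV);g=cv2.inRange(h,(50,90,15),(75,255,255))
k=max(cv2.findContours(g,cv2.RETR_EXTERNAL,cv2.CHAIN_APPROX_NONE)[0],key=cv2.contourArea)
hull=np.zeros_like(g);cv2.drawContours(hull,[cv2.convexHull(k)],-1,255,-1)
hull=cv2.erode(hull,np.ones((9,9)))
m=cv2.inRange(h,(0,0,130),(180,80,255))&hull
n,l,q,ce=cv2.connectedComponentsWithStats(m);i=np.argmax(q[1:,4])+1;print(q[i])
ys,xs=np.nonzero(l==i);P=np.array([[x,y] for x,y in zip(xs,ys)],np.float32)
b=cv2.boxPoints(cv2.minAreaRect(P));W=np.array([at(c,p.astype(float),.051,s)[:2] for p in b]);print(W.round(4))
Q=np.array([at(c,p.astype(float),.051,s)[:2] for p in P]);w,v=np.linalg.eigh(np.cov(Q.T));d=v[:,1]
print('ctr',W.mean(0).round(4),Q.mean(0).round(4),'yaw',np.degrees(np.arctan2(d[1],d[0]))%180,'size',np.sqrt(12*w))
P=np.array([at(c,p.astype(float),.0165,s)[:2] for p in k[::3,0]]);print('disc',cv2.minEnclosingCircle(P.astype(np.float32)))
E
python3 lid.py pics/w7.png
```

```text
[ 0.3223298  -0.32331637  0.22162785] 0.9993352523780787
[ 288   58   56   73 1324]
[[ 0.375  -0.2787]
 [ 0.4399 -0.3017]
 [ 0.4359 -0.3161]
 [ 0.3703 -0.2937]]
ctr [ 0.4053 -0.2976] [ 0.406  -0.2977] yaw 160.4982371760851 size [0.01493114 0.06866163]
disc ((0.4049305319786072, -0.2970860004425049), 0.07417045533657074)
```

View pics/w7.png

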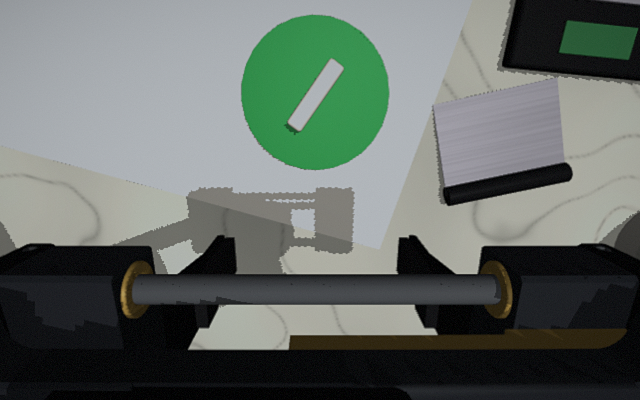

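The lid is centred at (315,92) with its bar from (293,127) to (337,63); the measured values (0.405,-0.2975), bar yaw −19.5°, fit that.

>>> arm_command --translation '[[-1,0.5,0],[-1,0.5,0],[-1,0.5,0],[-1,0.5,0],[-1,0.5,0]]' --rotation '[[0,0.14,0],[0,0.28,0],[0,0.42,0],[0,0.56,0],[0,0.597,0]]' --grip '[-1,-1,-1,-1,-1]'

```text
time_s: 14.2
position: [0.4, -0.2993, 0.1809]
tcp_rot: [[-0.943, 0.0, -0.333], [0.333, 0.0, -0.943], [-0.0, -1.0, -0.0]]
force: [0.1, 1.2, 0.4]
opening: 1.001
```

>>> arm_command --translation '[[0,0.5,0],[0,0.8,0],[0,0.8,0],[0,0.8,0],[0,0.8,0]]' --rotation '[[0,0,0],[0,0,0],[0,0,0],[0,0,0],[0,0,0]]' --grip '[-1,-1,-1,-1,-1]'

```text
time_s: 14.7
position: [0.3992, -0.3007, 0.1184]
tcp_rot: [[-0.943, 0.002, -0.332], [0.332, -0.002, -0.943], [-0.002, -1.0, 0.001]]
force: [0.1, -0.5, 0.2]
opening: 0.997
```

```bash
python3 lid.py pics/w8.png; python3 - <<'E'
from h import *
s=bot.read_state();R=s['tcp_rot'];print(R.round(3),s['joint_positions'].round(1))
print('share', (R.T@(np.array([.4053,-.2975,.0455])-s['position'])/.08).round(3),'z yaw',np.degrees(np.arctan2(R[1,2],R[0,2])))
E
```

```text
[ 0.39922445 -0.30068073  0.1183728 ] 0.997167146001468
0.94 [311. 198.] [ 0.4054 -0.2976  0.    ]
[ 298  167   24   75 1497]
[[ 0.4402 -0.3022]
 [ 0.4353 -0.3161]
 [ 0.3871 -0.2993]
 [ 0.3923 -0.2845]]
ctr [ 0.4137 -0.3005] [ 0.4162 -0.3015] yaw 160.07111514778484 size [0.01441583 0.04945844]
disc ((0.4040876030921936, -0.29695868492126465), 0.0745702013373375)
[[-0.943  0.002 -0.333]
 [ 0.333 -0.002 -0.943]
 [-0.003 -1.     0.001]] [-49.9  32.2 106.5   0.   41.1  59.6]
share [-0.059  0.914 -0.067] z yaw -109.42261285254794
```

>>> arm_command --translation '[[-0.06,0.4,-0.06],[-0.06,0.7,-0.06],[-0.06,0.9,-0.06],[-0.06,0.91,-0.06],[-0.06,0.91,-0.06]]' --rotation '[[0,0,0],[0,0,0],[0,0,0],[0,0,0],[0,0,0]]' --grip '[-1,-1,-1,-1,-1]'

```text
time_s: 15.3
position: [0.4044, -0.2976, 0.0452]
tcp_rot: [[-0.943, 0.001, -0.333], [0.333, -0.001, -0.943], [-0.001, -1.0, 0.0]]
force: [-0.8, -0.4, 0.1]
opening: 1.0
```

>>> arm_command --translation '[[0,0,0],[0,0,0],[0,0,0],[0,0,0],[0,0,0]]' --rotation '[[0,0,0],[0,0,0],[0,0,0],[0,0,0],[0,0,0]]' --grip '[1,1,1,1,1]'

```text
time_s: 15.8
position: [0.4042, -0.2973, 0.0448]
tcp_rot: [[-0.943, 0.0, -0.333], [0.333, -0.0, -0.943], [-0.0, -1.0, 0.0]]
force: [1.3, -0.6, -0.6]
opening: 0.635
```

>>> arm_command --translation '[[0,0,0],[0,0,0],[0,0,0],[0,0,0],[0,0,0]]' --rotation '[[0,0,0],[0,0,0],[0,0,0],[0,0,0],[0,0,0]]' --grip '[1,1,1,1,1]'

```text
time_s: 16.3
position: [0.4041, -0.2973, 0.0445]
tcp_rot: [[-0.943, -0.0, -0.333], [0.333, -0.0, -0.943], [-0.0, -1.0, 0.0]]
force: [0.8, -0.7, -0.3]
opening: 0.178
```

>>> arm_command --translation '[[0,0,0],[0,-0.2,0],[0,-0.5,0],[0,-0.8,0],[0,-1,0]]' --rotation '[[0,0,0],[0,0,0],[0,0,0],[0,0,0],[0,0,0]]' --grip '[1,1,1,1,1]'

```text
time_s: 16.8
position: [0.4042, -0.2973, 0.1257]
tcp_rot: [[-0.943, 0.001, -0.333], [0.333, -0.001, -0.943], [-0.001, -1.0, 0.0]]
force: [0.3, 0.5, -2.0]
opening: 0.178
```

>>> arm_command --translation '[[0,-0.3,0],[0,-0.6,0],[0,-0.85,0],[0,-0.85,0]]' --rotation '[[0,0,0],[0,0,0],[0,0,0],[0,0,0]]' --grip '[1,1,1,1]'

```text
time_s: 17.2
position: [0.4052, -0.2983, 0.1947]
tcp_rot: [[-0.943, 0.004, -0.333], [0.333, -0.004, -0.943], [-0.005, -1.0, 0.003]]
force: [0.9, -0.3, -2.0]
opening: 0.179
```

>>> arm_command --translation '[[-0.25,0,-0.2],[-0.5,0,-0.4],[-0.75,0,-0.6],[-0.94,0,-0.753]]' --rotation '[[0,0,0],[0,0,0],[0,0,0],[0,0,0]]' --grip '[1,1,1,1]'

```text
time_s: 17.6
position: [0.4956, -0.2644, 0.1909]
tcp_rot: [[-0.943, -0.002, -0.333], [0.333, 0.002, -0.943], [0.002, -1.0, -0.001]]
force: [0.8, -0.5, -0.4]
opening: 0.178
```

>>> arm_command --translation '[[-0.25,0,-0.2],[-0.5,0,-0.4],[-0.75,0,-0.6],[-0.94,0,-0.753]]' --rotation '[[0,0,0],[0,0,0],[0,0,0],[0,0,0]]' --grip '[1,1,1,1]'

```text
time_s: 18.0
position: [0.5865, -0.2325, 0.1903]
tcp_rot: [[-0.943, -0.002, -0.332], [0.332, 0.002, -0.943], [0.003, -1.0, -0.001]]
force: [-0.5, -0.9, -1.9]
opening: 0.181
```

```bash
python3 - <<'E'
from h import *
s=bot.read_state();c=eyes.capture('wrist');print(s['position'],s['tcp_rot'].round(3),s['opening'],s['force'])
np.save('w9c.npy',np.array([c,s],object),allow_pickle=True)
cv2.imwrite('pics/w9.png',c['image'])
for t in ['red_stamp','green_tub']:
    for r in models.spot_point('wrist',t)[:1]:
        px=np.array(r['point'])*[640,400];print(t,round(r['conf'],2),px.round(),at(c,px,.005 if t[0]=='r' else 0,s).round(4))
E
```

```text
[ 0.58653189 -0.23254175  0.19031587] [[-0.943 -0.002 -0.332]
 [ 0.332  0.002 -0.943]
 [ 0.003 -1.    -0.001]] 0.18104962263605598 [-0.46352793 -0.89561823 -1.93227453]
red_stamp 0.62 [253. 109.] [ 0.6763 -0.1996  0.005 ]
```

View pics/w9.png

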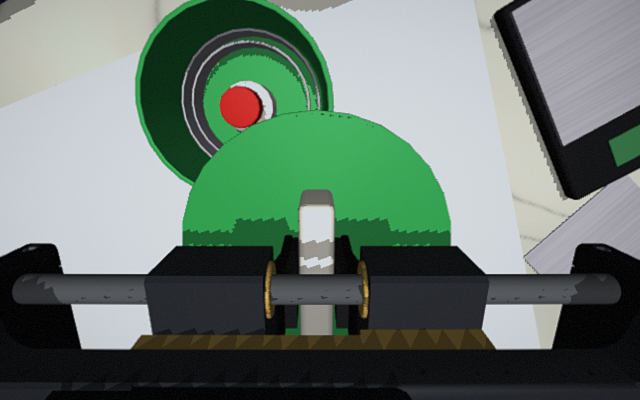

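Lid held level, tub rim visible at left (136,85) to right (332,88), red knob at (240,107). Fitting the rim once more, away from the lid.

```bash
python3 - <<'E'
from h import *
from scipy.optimize import least_squares
c,s=np.load('w9c.npy',allow_pickle=True)
h=cv2.cvtColor(c['image'],cv2.COLOR_BGR2HSV);m=cv2.inRange(h,(45,100,10),(80,255,255));m[:,400:]=0
m=cv2.morphologyEx(m,cv2.MORPH_CLOSE,np.ones((5,5)))
k=max(cv2.findContours(m,cv2.RETR_EXTERNAL,cv2.CHAIN_APPROX_NONE)[0],key=cv2.contourArea)[:,0]
k=k[(k[:,1]>4)&(((k[:,0]<185)&(k[:,1]<170))|((k[:,1]<100)))]
P=np.array([at(c,p.astype(float),.09,s)[:2] for p in k[::2]])
for r in [.07,None]:
    f=lambda v:np.hypot(*(P-v[:2]).T)-(r or v[2])
    o=least_squares(f,[.68,-.2,.07],loss='soft_l1',f_scale=.001);print(o.x.round(4),np.abs(f(o.x)).mean().round(4),len(P))
R=s['tcp_rot']
for t in [(.677,-.202)]: print(R.T@(np.array([*t,.13])-s['position'])/.08)
E
```

```text
[ 0.678  -0.2033  0.07  ] 0.0007 136
[ 0.6795 -0.2033  0.0689] 0.0002 136
[-0.94172451  0.75199068 -0.73530797]
```

>>> arm_command --translation '[[-0.25,0,-0.2],[-0.5,0,-0.4],[-0.75,0,-0.6],[-0.945,0,-0.735],[-0.945,0,-0.735]]' --rotation '[[0,0,0],[0,0,0],[0,0,0],[0,0,0],[0,0,0]]' --grip '[1,1,1,1,1]'

```text
time_s: 18.65
position: [0.6775, -0.203, 0.1911]
tcp_rot: [[-0.943, -0.001, -0.332], [0.332, 0.001, -0.943], [0.001, -1.0, -0.0]]
force: [-1.4, -1.0, -1.3]
opening: 0.181
```

>>> arm_command --translation '[[0,0.2,0],[0,0.4,0],[0,0.55,0],[0,0.6,0],[0,0.6,0]]' --rotation '[[0,0,0],[0,0,0],[0,0,0],[0,0,0],[0,0,0]]' --grip '[1,1,1,1,1]'

```text
time_s: 19.15
position: [0.6757, -0.2034, 0.1428]
tcp_rot: [[-0.943, -0.003, -0.333], [0.333, 0.001, -0.943], [0.003, -1.0, -0.0]]
force: [-0.4, 0.4, -1.3]
opening: 0.177
```

>>> arm_command --translation '[[-0.015,0.1,0],[-0.015,0.17,0],[-0.015,0.22,0],[-0.015,0.25,0],[-0.015,0.26,0]]' --rotation '[[0,0,0],[0,0,0],[0,0,0],[0,0,0],[0,0,0]]' --grip '[1,1,1,1,1]'

```text
time_s: 19.65
position: [0.6779, -0.2037, 0.1234]
tcp_rot: [[-0.943, -0.0, -0.333], [0.333, 0.0, -0.943], [0.0, -1.0, 0.0]]
force: [-0.7, 0.7, -0.4]
opening: 0.182
```

>>> arm_command --translation '[[0,0,0],[0,0,0],[0,0,0]]' --rotation '[[0,0,0],[0,0,0],[0,0,0]]' --grip '[1,1,1]'

```text
time_s: 19.95
position: [0.6782, -0.2039, 0.1241]
tcp_rot: [[-0.943, 0.0, -0.333], [0.333, -0.0, -0.943], [-0.001, -1.0, 0.0]]
force: [-0.1, -0.2, -2.5]
opening: 0.185
```

>>> arm_command --translation '[[0,0.02,0],[0,0.035,0],[0,0.035,0],[0,0.035,0]]' --rotation '[[0,0,0],[0,0,0],[0,0,0],[0,0,0]]' --grip '[1,1,1,1]'

```text
time_s: 20.35
position: [0.678, -0.2038, 0.1209]
tcp_rot: [[-0.943, -0.0, -0.333], [0.333, 0.0, -0.943], [0.0, -1.0, -0.0]]
force: [-0.7, 0.7, -1.1]
opening: 0.181
```

>>> arm_command --translation '[[0,0,0],[0,0,0],[0,0,0],[0,0,0],[0,0,0]]' --rotation '[[0,0,0],[0,0,0],[0,0,0],[0,0,0],[0,0,0]]' --grip '[-0.2,-0.2,-0.2,-0.2,-0.2]'

```text
time_s: 20.85
position: [0.6781, -0.2038, 0.1211]
tcp_rot: [[-0.943, 0.0, -0.333], [0.333, -0.0, -0.943], [-0.0, -1.0, 0.0]]
force: [-0.5, -0.4, 0.0]
opening: 0.539
```

>>> arm_command --translation '[[0,-0.1,0],[0,-0.4,0],[0,-0.8,0],[0,-1,0]]' --rotation '[[0,0,0],[0,0,0],[0,0,0],[0,0,0]]' --grip '[-0.2,-0.2,-0.2,-0.2]'

```text
time_s: 21.25
position: [0.6795, -0.2044, 0.2046]
tcp_rot: [[-0.943, 0.005, -0.333], [0.333, -0.002, -0.943], [-0.005, -1.0, 0.001]]
force: [0.5, 0.4, 0.5]
opening: 0.601
```

>>> arm_command --translation '[[0.5,-0.3,0],[1,-0.3,0],[1,-0.3,0],[1,-0.3,0],[1,-0.3,0]]' --rotation '[[0,0,0],[0,0,0],[0,0,0],[0,0,0],[0,0,0]]' --grip '[-1,-1,-1,-1,-1]'

```text
time_s: 21.75
position: [0.604, -0.1779, 0.2258]
tcp_rot: [[-0.943, 0.003, -0.333], [0.333, -0.001, -0.943], [-0.003, -1.0, 0.0]]
force: [1.2, -0.1, 0.0]
opening: 0.953
```

```bash
cp lid.py chk.py; sed -i 's/\.051,s/.127,s/g; s/\.0165,s/.0925,s/; s/px,0,s/px,.076,s/' chk.py; python3 chk.py pics/w10.png
python3 - <<'E'
from h import *
a=eyes.capture('side')['image'][100:260,220:440];b=eyes.capture('scene')['image'][170:370,230:430];w=cv2.imread('pics/w10.png')
w=cv2.resize(w,(480,300));a=cv2.resize(a,(413,300));b=cv2.resize(b,(300,300))
o=np.zeros((600,715,3),np.uint8);o[:300,:413]=a;o[:300,413:713]=b;o[300:,:480]=w;cv2.imwrite('pics/end.png',o)
E
```

```text
[ 0.60403968 -0.17790496  0.22580333] 0.9534622104547188
0.89 [318. 105.] [ 0.6772 -0.2049  0.076 ]
[ 305   49   22  103 2150]
[[ 0.7139 -0.2081]
 [ 0.7092 -0.2214]
 [ 0.6447 -0.1992]
 [ 0.6498 -0.1848]]
ctr [ 0.6794 -0.2033] [ 0.6802 -0.204 ] yaw 160.55942624112086 size [0.01459472 0.06845828]
disc ((0.679020345211029, -0.20343607664108276), 0.07429508864879608)
```

View pics/end.png

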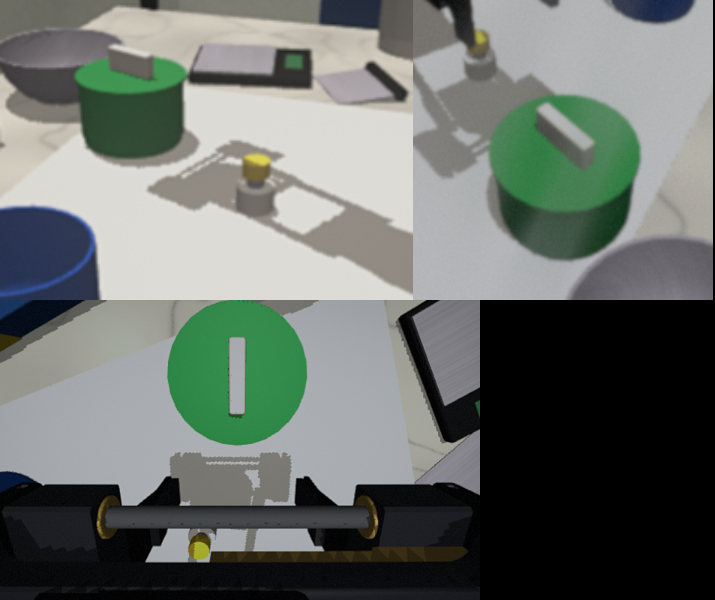

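The lid sits level and centred on the tub in all three views (side (130,95), scene (565,150), wrist (237,372)); yellow stamp is upright and the arm is clear. Handing in.

```bash
python3 -c "
from rig import bot
s=bot.read_state();print(s['force'],abs(s['qvel']).max());print(bot.hand_in())"
```

```text
[-0.24174238 -0.63828736  0.07078998] 0.5939547214545229
the job is handed in; nothing more can be done
None
```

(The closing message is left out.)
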